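# Hang the green gauge on the sliding hook inside the gauge cabinet

## Task

Take the green-handled gauge out of the rack and lower it through the opening in the cabinet's roof without touching the frame; the orange hook inside has been left somewhere up its slide, so feel gently for it and hang the gauge on it by its window. Only when the gauge is on the hook, use it to push the hook steadily down its stiff slide until it is fully home on the bottom stop, never forcing it, then let go so that the gauge hangs free and still. Do not shove the empty hook about, and leave everything else alone.

Things in the scene. Friction and masses are not known exactly. Their poses are not given: they have to be found in the camera images.
- gauge: Steel plate gauge with a green handle, 190 mm tall, 0.13 to 0.25 kg, upright in a slot of the rack. Origin: centre of its underside; z up, x through the plate, y across it. Plate 6 mm (x) by 40 mm (y), z 0 to 95 mm, with a window cut through it; stem 8 by 12 mm, z 95 to 150 mm; handle above. It balances below the window's upper edge. Both faces are alike.
- gauge_eye (a point): Centre of the green gauge's window, 70 mm above its underside; axes as the gauge's. The window goes through along x and is 24 mm wide (y) by 23 mm high; its upper edge, 11.5 mm above this point, hangs on the hook's bar.
- gauge_grip (a point): Middle of the green handle, 170 mm above the gauge's underside: 14 mm (x) by 24 mm (y) by 40 mm high. It stays above the cabinet's roof when the gauge hangs.
- cabinet: Fixed bench cabinet: plywood base and roof, wood posts, low side boards; 180 (x) by 220 (y) by 150 mm high; origin: centre of its underside. Inner floor at z = 8 mm. No part of the gauge, gripper or arm may touch it (1 N counts). Inside stands the slide with the hook, its foot at x = 50 mm, y = 0, z = 8 mm, turned like the cabinet.
- opening (a point): Centre of the blue-edged opening in the cabinet's roof, on the roof's upper face (150 mm up); axes as the cabinet's. The opening is 97 mm (x) by 64 mm (y); the roof is 8 mm thick.
- slide: Fixed upright aluminium bar in the cabinet, 8 (x) by 36 (y) by 132 mm; origin: centre of its foot. On its -x side rides a black carriage (face at x = -16 mm) with the orange hook: a level round bar of radius 3.5 mm at y = 0, to its square-edged upturned tip (7 mm thick, x -59.5 to -52.5 mm, from 3.5 below to 13.5 mm above the bar's axis). Hook height NOT tracked: axis starts at z = 98 to 120 mm.
- hook_home (a point): Fixed point where the hook bar's axis lies when home on the bottom stop: x -34, z 88 mm of the slide. Gauge hanging there: window centre 8 mm below. The bar is rubber-mounted and dips 1 mm per 4 N, springing back. The carriage stays where left, slides up or down at about 10 N; the stop is hard. Empty, never push it over 7 N (bare hand 5); with the gauge on, press home with about 14 N, never over 22.
- rack: Fixed wooden block, 70 (x) by 200 (y) by 38 mm high, with two slots 26 mm deep, 9 mm (x) by 43 mm (y), centred at y = +45 and -45 mm; the green gauge stands in one, the red one in the other, each 12 mm above the table and turned like the rack. Origin: centre of its underside.
- red_gauge: A like gauge with a red handle in the rack's other slot; to be left there. Origin and axes as the green one's.
- pot: Loose brass pot, 56 mm across, 40 mm high; leave alone. Origin: centre of its underside.
- propeller: Loose blue four-bladed model propeller lying flat, 78 mm across; leave alone. Origin: centre of its underside.
- screwdriver: Loose screwdriver with a green handle, 170 mm long; leave alone. Lies along its x.
- spool: Loose grey spool, 60 mm across, 35 mm high; leave alone. Origin: centre of its underside.
- wood_part: Loose strip of light wood, 120 by 25 by 12 mm; leave alone. Origin: centre of its underside.

How it is judged:
On the way, in this order (a step that is already met when the one before it is completed fails the run):
1. the green gauge has been lifted clear of the rack (z of gauge in the frame of rack above 0.045 m), for 0.1 s.
2. the gauge's window is on the hook's bar and bears on it, with the hook still at least 5 mm above its stop (x of gauge_eye in the frame of slide between -0.053 and -0.014 m and y of gauge_eye in the frame of slide between -0.01 and 0.01 m and z of gauge_eye in the frame of slide between 0.068 and 0.129 m and contact force between gauge and slide above 0.6 N and z of gauge_eye in the frame of slide above 0.085 m), for 0.1 s.
At the end, for the whole second after the job is handed in: The gauge hangs by its window on the hook's bar between tip and carriage, the hook within 2.5 mm of its bottom stop (window centre 76.5 to 82.5 mm above the slide's foot, within 10 mm of the bar sideways), upright within 0.2 rad, released and at rest (under 0.03 m/s and 0.4 rad/s) (x of gauge_eye in the frame of slide between -0.053 and -0.014 m and y of gauge_eye in the frame of slide between -0.01 and 0.01 m and z of gauge_eye in the frame of slide between 0.0765 and 0.0825 m and angle between gauge's own z axis and vertical below 0.2 rad and linear speed of gauge below 0.03 m/s and angular speed of gauge below 0.4 rad/s and contact force between gauge and slide above 0.6 N and contact force between the fingers and gauge below 0.05 N); the robot touches nothing.
It fails at once if the gauge, gripper or arm touches the cabinet (over 1 N) (contact force between any of gauge, the fingers, the arm and cabinet above 1 N).
It fails at once if the empty hook or its slide is pushed by the gauge with over 7 N (window not on the bar) (contact force between gauge and slide above 7 N and not (x of gauge_eye in the frame of slide between -0.053 and -0.014 m and y of gauge_eye in the frame of slide between -0.01 and 0.01 m and z of gauge_eye in the frame of slide between 0.068 and 0.129 m)).
It fails at once if the hook is loaded by the gauge with over 22 N (contact force between gauge and slide above 22 N).
It fails at once if the bare gripper or arm pushes the hook or slide with over 5 N (contact force between any of the fingers, the arm and slide above 5 N).
It fails at once if another thing is moved by more than 15 mm (distance of any of red_gauge, pot, propeller, screwdriver, spool, wood_part from where it was at the start of the episode above 0.015 m).
It also fails if it takes over 67 s, if anything falls off the work surface, if the arm or the gripper's body presses on something with over 40 N, if the wrist force passes 120 N, or if a joint passes its speed limit or range.

## Robot

A 6-joint arm with a two-finger parallel gripper is mounted at the origin on the work surface. World frame = base frame: x ahead of the robot, y to its left, z up, the work surface at z = 0. Lengths are in m, angles in rad, forces in N, time in s.
With the tool pointing down it reaches from about 0.3 to 0.775 m from the base axis. Payload 14.6 kg.
Tool frame: the origin (TCP) lies at the very end of the fingers, on their centre line; the grasp point (between the pads) lies 19 mm behind it (ctrl.hold_point_z is the distance from the TCP to the grasp point, in m); x points along the fingers, y is the direction in which the jaws open and shut, and the axes are right-handed (so a half turn about x gives the same grasp; the last joint's range is limited). The gripper opens to 94 mm and grips with 3 to 60 N. Pads are 16 mm wide; open, the fingers measure 119 mm over their backs; the gripper's body (75 mm by 177 mm) begins 78 mm behind the grasp point.
Start: joints at [-0.067, 0.3, 1.521, -0, 1.321, -0.067], TCP at [0.55, -0, 0.205] pointing down, gripper open.
Joint ranges: [-3.03, 3.03], [-0.79, 2.21], [0.23, 2.52], [-1.04, 4.18], [0, 3.07], [-2.55, 2.55]. Speed limits (rad/s): [2.22, 2.22, 2.57, 3.14, 3.14, 3.14].

## Interface

Orientations are given as [roll, pitch, yaw] about the fixed x, y, z axes, in that order (R = Rz(yaw) Ry(pitch) Rx(roll)).
In Python, from station import get_obs, camera, ticket, ctrl gives the robot as it stands.
- The arm moves only by the tool step_arm, never from a script. Its argument "motion" is a list that holds one entry, the list of rows, each a list of 6 numbers: the shift along the tool's x, y, z in m, then the turn, a rotation vector about the tool's x, y, z in degrees. A call has 1 to 12 rows; each row shifts and turns the commanded pose from where the row before left it, along the tool's axes as they then stand; what a row does not reach is not made up. A row lasts 1/8 s, in which the tool goes at most 62.5 mm and 10.7 degrees, less where a joint would pass 70% of its speed; a pose out of reach is approached as far as the arm can. A call is refused whole if a number of a shift passes 0.0625 or a number of a turn 10.7, either way. A call with a gripper value outside its range is refused whole. "fingers" is the finger opening in m, from 0 to 0.094, set as the call begins (left out, the last holds). The fingers move at their own pace and stop on an object; "squeeze" is the grip in N (left out, the last holds). Time passes only in rows, so rows that do not move let the fingers close. It gives the time, the measured TCP pose, the force and the opening at its end, in the units of the state.
- get_obs(): the state, without advancing time (a new reading comes with each control period).
- camera(name): name is "scene" or "side" or "wrist"; returns a dict with "pixels" (400x640x3 uint8, red, green, blue), "fx", "fy", "cx", "cy" (pixels), "extrinsics" (4x4, takes a point from world to camera coordinates); the wrist camera has in their place "T_tool_cam" (4x4, takes a point from camera to tool coordinates, whose origin is the TCP and whose axes are the tool frame's). Camera axes: x right, y up, looking along -z (the intrinsics and any distortion apply to the point x, -y, -z); pixel columns grow to the right and rows downward; lengths in m; the calibration is good to about 2 mm. A picture is of the moment at which its call begins: read the wrist's pose just before it. There is no depth.
- ticket.hand_in(): hands the job in, once; it reports no verdict.
The state is a dict: "time_s": time; "qpos": joint angles; "joint_vel": joint speeds; "tau": joint torques, N m; "ee_pos": TCP position; "eef_rot": TCP orientation; "force": force on the tool from outside, world axes, zero at the start; "moment": the same for the moment, N m; "grip_width": finger opening in m.
Only numpy, scipy, OpenCV 4.12 (cv2) and the standard library are available. Lean on these libraries where they do the work, as an engineer would, in place of code of your own. Each camera call takes 0.05 s, during which the arm holds its last target.

## Working session

There is one attempt and no reset: what is moved stays moved. The work goes in short steps, Python scripts to look and compute and a tool call to move; the robot and the scene stay as the last step left them, time stands still between calls to the robot, and variables do not carry over. Pictures are saved under pics/ and viewed, and the job is handed in when it is done.

Besides the shell and the picture viewer there is one more tool, called after "Request:" as a command line: name --argument value ..., lists and objects as JSON in quotes. step_arm: Moves the arm, as the interface text tells. Its arguments: {"type":"object","properties":{"motion":{"type":"array","items":{"type":"array","items":{"type":"array","items":{"type":"number"}}}},"fingers":{"type":"number"},"squeeze":{"type":"number"}},"required":["motion"]}

```bash
ls; mkdir -p pics; cat > h.py <<'E'
import numpy as np, cv2
from station import get_obs, camera, ticket, ctrl
from scipy.spatial.transform import Rotation as R
def snap(n,f):
    o=get_obs(); c=camera(n); cv2.imwrite('pics/'+f,c['pixels'][:,:,::-1]); np.savez('pics/'+f+'.npz',o_pos=o['ee_pos'],o_rot=o['eef_rot'],**c); return o,c
E
python3 - <<'E'
from h import *
o=get_obs(); print(o)
for n in('scene','side','wrist'):
    o,c=snap(n,n+'0.png'); print(n,{k:v for k,v in c.items() if k!='pixels'})
print(ctrl.hold_point_z)
E
```

```text
pics
{'time_s': 0.0, 'qpos': array([-6.65502211e-02,  3.00454414e-01,  1.52160439e+00, -1.69809175e-05,
        1.32068805e+00, -6.66000750e-02]), 'joint_vel': array([-0.00042948, -0.00140022, -0.00216341,  0.00080801,  0.00125281,
        0.00012353]), 'tau': array([-1.53750298e-03, -5.31805658e+01, -3.52735734e+01,  7.07558286e-02,
        2.43994006e-02, -4.79655944e-05]), 'ee_pos': array([5.49730224e-01, 3.79626448e-05, 2.04885620e-01]), 'eef_rot': array([-1.6231471 ,  1.56964201,  3.08929594]), 'force': array([-0.36989134, -0.49615649, -0.25387178]), 'moment': array([ 0.02539991, -0.07472275, -0.00615334]), 'grip_width': 0.09390245081802177}
scene {'fx': 462.4577863987077, 'fy': 462.4577863987077, 'cx': 315.751639177228, 'cy': 194.6053124125401, 'extrinsics': array([[-0.24469447,  0.96959429,  0.00339418,  0.17771505],
       [-0.55111139, -0.14196127,  0.82226713,  0.20209599],
       [ 0.79774736,  0.19933365,  0.5690916 , -1.55326136],
       [ 0.        ,  0.        ,  0.        ,  1.        ]])}
side {'fx': 442.4627565598187, 'fy': 442.4627565598187, 'cx': 318.93787974795964, 'cy': 193.59138980606318, 'extrinsics': array([[ 0.77218434, -0.63500745,  0.02229079, -0.45986712],
       [ 0.39344886,  0.50540125,  0.76796326, -0.29334998],
       [-0.49892819, -0.58423892,  0.64010589, -0.89246267],
       [ 0.        ,  0.        ,  0.        ,  1.        ]])}
wrist {'fx': 281.89772470679736, 'fy': 281.89772470679736, 'cx': 317.1656739122977, 'cy': 201.3585058870915, 'T_tool_cam': array([[ 7.71158061e-04,  2.54616270e-01, -9.67041861e-01,
        -1.78606382e-01],
       [ 9.99999668e-01, -4.51282857e-04,  6.78619896e-04,
         1.38508219e-04],
       [-2.63621747e-04, -9.67042063e-01, -2.54616533e-01,
        -7.41684741e-02],
       [ 0.00000000e+00,  0.00000000e+00,  0.00000000e+00,
         1.00000000e+00]])}
0.0188
```

View pics/scene0.png

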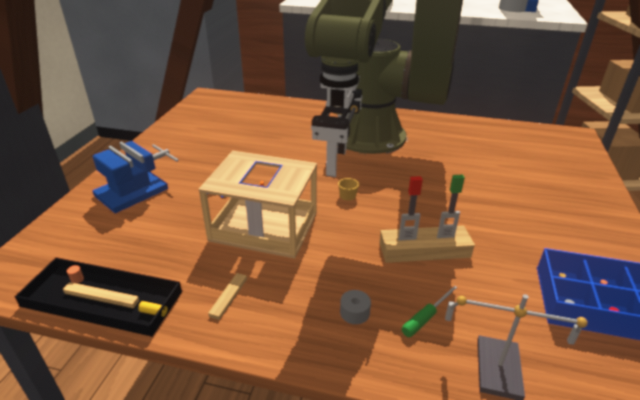

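View pics/side0.png

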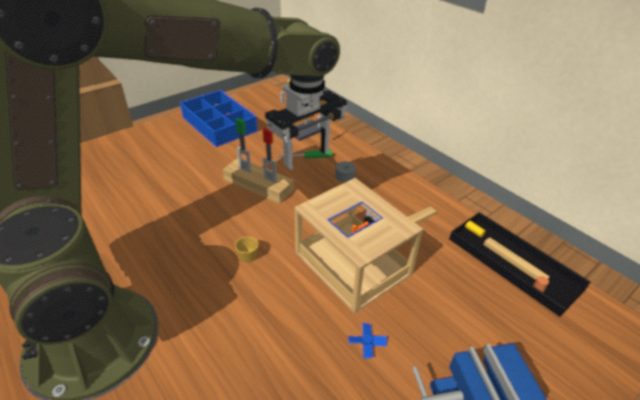

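View pics/wrist0.png

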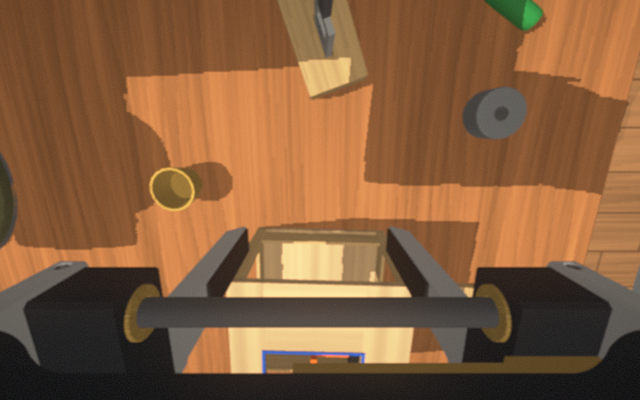

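The scene view shows the rack at (425,243), with the green handle at (457,184) and the red at (415,186). The cabinet opening is at (261,173). The side view shows green at (241,127), red at (267,136) and the opening at (355,218), with the orange hook visible.

```bash
cat >> h.py <<'E'
F=np.diag([1,-1,-1.])
def ray(c,uv,pose=None):
    uv=np.array(uv,float); d=np.array([(uv[0]-c['cx'])/c['fx'],-(uv[1]-c['cy'])/c['fy'],-1.])
    if 'extrinsics' in c:
        E=c['extrinsics']; Rw=E[:3,:3].T; p=-Rw@E[:3,3]
    else:
        T=c['T_tool_cam']; Rt=R.from_euler('xyz',pose[1]).as_matrix(); Rw=Rt@T[:3,:3]; p=pose[0]+Rt@T[:3,3]
    d=Rw@d; return p,d/np.linalg.norm(d)
def plane(r,z): p,d=r; return p+d*(z-p[2])/d[2]
def tri(rs):
    A=sum(np.eye(3)-np.outer(d,d) for p,d in rs); b=sum((np.eye(3)-np.outer(d,d))@p for p,d in rs)
    x=np.linalg.solve(A,b); return x,[round(1000*np.linalg.norm((np.eye(3)-np.outer(d,d))@(x-p)),1) for p,d in rs]
def load(f):
    z=np.load('pics/'+f+'.npz'); c={k:z[k] for k in z.files}; return c,(c['o_pos'],c['o_rot'])
def proj(c,X,pose=None):
    X=np.array(X)
    if 'extrinsics' in c: E=c['extrinsics']; q=E[:3,:3]@X+E[:3,3]
    else:
        T=c['T_tool_cam'];Rt=R.from_euler('xyz',pose[1]).as_matrix();q=T[:3,:3].T@(Rt.T@(X-pose[0])-T[:3,3])
    return np.array([c['cx']+c['fx']*q[0]/-q[2],c['cy']+c['fy']*q[1]/q[2]])
def blobs(img,lo,hi,amin=20):
    h=cv2.cvtColor(img,cv2.COLOR_RGB2HSV); m=cv2.inRange(h,np.array(lo),np.array(hi)); n,l,s,ce=cv2.connectedComponentsWithStats(m)
    return [(ce[i],s[i]) for i in range(1,n) if s[i][4]>=amin],m,l
E
python3 - <<'E'
from h import *
for n in('scene0.png','side0.png'):
    c,p=load(n)
    for nm,lo,hi in(('green',(45,100,40),(75,255,255)),('red',(0,200,80),(4,255,255)),('red2',(172,150,60),(180,255,255)),('blue',(105,100,50),(135,255,255)),('orange',(5,220,180),(12,255,255))):
        print(n,nm,[(np.round(a,1),s) for a,s in blobs(c['pixels'],lo,hi)[0]])
    s=(slice(130,260),slice(180,500)) if n[1]=='c' else (slice(110,310),slice(200,520))
    cv2.imwrite('pics/z_'+n,cv2.resize(c['pixels'][s][:,:,::-1],None,fx=2.5,fy=2.5 ,interpolation=cv2.INTER_CUBIC))
E
```

```text
scene0.png green [(array([456.5, 183.5]), array([451, 176,  12,  17, 154], dtype=int32)), (array([418.1, 320. ]), array([402, 304,  34,  32, 461], dtype=int32))]
scene0.png red [(array([414.9, 185. ]), array([409, 177,  13,  17, 187], dtype=int32))]
scene0.png red2 []
scene0.png blue [(array([531.4,   5.1]), array([526,   0,  11,  11,  97], dtype=int32)), (array([125.8, 178.8]), array([  93,  141,   73,   71, 2801], dtype=int32)), (array([592.7, 290.9]), array([ 538,  249,  102,   91, 6699], dtype=int32)), (array([560.4, 322.6]), array([548, 319,  25,   8,  93], dtype=int32))]
scene0.png orange []
side0.png green [(array([240.3, 125.9]), array([237, 119,   8,  15,  91], dtype=int32)), (array([317. , 153.8]), array([305, 150,  27,   8, 157], dtype=int32))]
side0.png red [(array([267.2, 136. ]), array([264, 129,   8,  14,  87], dtype=int32))]
side0.png red2 []
side0.png blue [(array([216.6, 116.1]), array([ 179,   89,   78,   57, 2530], dtype=int32)), (array([368.6, 340.5]), array([349, 323,  38,  35, 525], dtype=int32)), (array([518.2, 372.7]), array([ 493,  344,   53,   56, 1357], dtype=int32)), (array([463.1, 379.2]), array([ 431,  352,   61,   48, 1508], dtype=int32)), (array([494.9, 381. ]), array([484, 357,  24,  43, 249], dtype=int32))]
side0.png orange []
```

View pics/z_scene0.png

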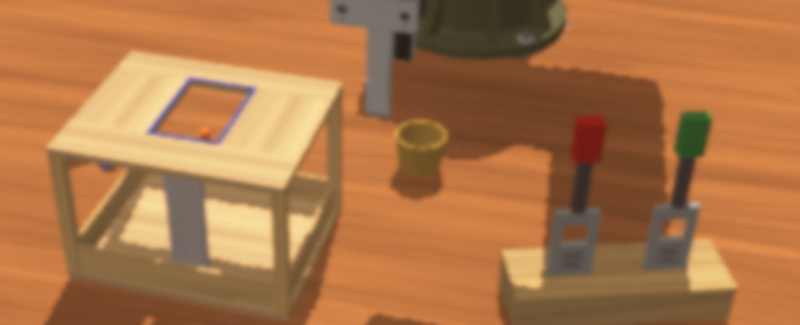

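View pics/z_side0.png

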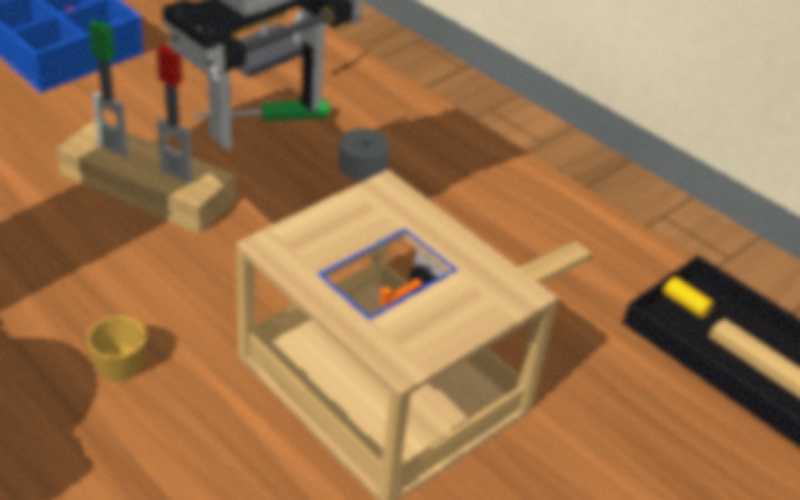

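```bash
python3 - <<'E'
from h import *
cs,_=load('scene0.png'); cd,_=load('side0.png')
print('green',tri([ray(cs,(456.5,184)),ray(cd,(240.3,126))]))
print('red',tri([ray(cs,(414.9,185)),ray(cd,(267.2,136))]))
S=[plane(ray(cs,(180+x/2.5,130+y/2.5)),.15)[:2] for x,y in((188,79),(255,89),(220,143),(150,131))]
D=[plane(ray(cd,(200+x/2.5,110+y/2.5)),.15)[:2] for x,y in((371,318),(320,274),(407,231),(457,270))]
for P in(S,D):
    P=np.array(P); print(P.round(4).tolist(),'c',P.mean(0),'sides',np.linalg.norm(P-np.roll(P,-1,0),axis=1))
    e=(P[2]+P[3]-P[0]-P[1]); print('x-axis yaw',np.arctan2(e[1],e[0])); e=P[1]+P[2]-P[0]-P[3]; print('y-axis',np.arctan2(e[1],e[0])-np.pi/2)
g,_=tri([ray(cs,(456.5,184)),ray(cd,(240.3,126))]);r,_=tri([ray(cs,(414.9,185)),ray(cd,(267.2,136))])
d=g-r;print(np.linalg.norm(d),'yaw if +y',np.arctan2(d[1],d[0])-np.pi/2)
print(plane(ray(cs,(180+188/2.5,130+264/2.5)),.008))
E
```

```text
green (array([0.52751296, 0.25666883, 0.17951738]), [np.float64(0.1), np.float64(0.1)])
red (array([0.55586694, 0.17113648, 0.18058202]), [np.float64(0.4), np.float64(0.4)])
[[0.5002, -0.2075], [0.5018, -0.1396], [0.5974, -0.1416], [0.5947, -0.2086]] c [ 0.54850911 -0.17434355] sides [0.06790347 0.09557895 0.06702    0.09449548]
x-axis yaw -0.01632131820523334
y-axis -0.03202959419618412
[[0.4956, -0.2126], [0.4968, -0.1458], [0.596, -0.1511], [0.5945, -0.2158]] c [ 0.54572372 -0.18134062] sides [0.06687964 0.09940798 0.06473255 0.09888775]
x-axis yaw -0.042924313242454576
y-axis -0.020592069303269733
0.09011583321981385 yaw if +y 0.320099694518577
[ 0.60264417 -0.18029781  0.008     ]
```

```bash
cat >> h.py <<'E'
def T0(yaw): # tool pointing down with jaws along yaw
    y=np.array([np.cos(yaw),np.sin(yaw),0]); x=np.array([0,0,-1.]); return np.column_stack([x,y,np.cross(x,y)])
def st():
    o=get_obs(); M=R.from_euler('xyz',o['eef_rot']).as_matrix(); return o,M
def go(target,yaw):
    """turn (deg, tool axes) to do first, then shift mm in turned tool axes"""
    o,M=st(); rv=R.from_matrix(M.T@T0(yaw)).as_rotvec(degrees=True); d=T0(yaw).T@(np.array(target)-o['ee_pos'])
    print('t',round(o['time_s'],2),'pos',o['ee_pos'].round(4),'jawyaw',round(np.arctan2(M[1,1],M[0,1]),4),'tilt',M[2].round(4),'F',o['force'].round(2),'w',round(o['grip_width'],4),'\nturn',rv.round(2),'shift mm',(1000*d).round(1))
E
python3 - <<'E'
from h import *
go((.5275,.2567,.26),.32)
E
```

```text
t 0.15 pos [0.5498 0.     0.205 ] jawyaw 0.0 tilt [-1.e+00 -8.e-04 -1.e-04] F [ 0.22 -0.41 -0.24] w 0.0942 
turn [-1.833e+01 -1.000e-02  5.000e-02] shift mm [ -55.    59.5 -250.7]
```

Request:
step_arm --motion '[[[-0.02,0,0,-6,0,0],[-0.02,0,0,-6,0,0],[-0.015,0,0,-6.3,0,0],[0,0.01,-0.042,0,0,0],[0,0.01,-0.042,0,0,0],[0,0.01,-0.042,0,0,0],[0,0.01,-0.042,0,0,0],[0,0.01,-0.042,0,0,0],[0,0.0095,-0.041,0,0,0],[0,0,0,0,0,0],[0,0,0,0,0,0]]]'

```text
time_s: 1.52
ee_pos: [0.5277, 0.2566, 0.2602]
eef_rot: [-1.183, 1.57, -2.435]
force: [-0.2, 0.1, -0.6]
grip_width: 0.0939
```

```bash
python3 - <<'E'
from h import *
go((.5275,.2567,.26),.32)
o,c=snap('wrist','w1.png')
b,m,l=blobs(c['pixels'],(45,100,40),(75,255,255));print([(a.round(1),s) for a,s in b])
print(proj(c,(.5275,.2567,.202),(o['ee_pos'],o['eef_rot'])))
E
```

```text
t 1.52 pos [0.5277 0.2566 0.2602] jawyaw 0.3196 tilt [-1.e+00 -6.e-04  2.e-04] F [-0.22  0.07 -0.64] w 0.0939 
turn [-0.03  0.01  0.03] shift mm [ 0.2 -0.1 -0.1]
[(array([315.5, 208.3]), array([309, 191,  14,  35, 451], dtype=int32)), (array([448.4, 247. ]), array([429, 224,  39,  45, 690], dtype=int32))]
[316.98255996 214.20352596]
```

View pics/w1.png

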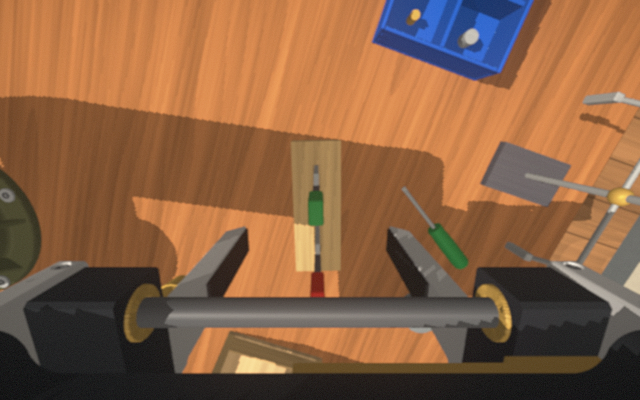

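```bash
python3 - <<'E'
from h import *
c,p=load('w1.png')
A=plane(ray(c,(315.5,226),p),.202);B=plane(ray(c,(315.5,190.8),p),.162)
yx=np.array([-np.sin(.32),np.cos(.32)]);xx=np.array([np.cos(.32),np.sin(.32)])
for P in(A,B): d=P[:2]-p[0][:2]; print(P,'along gy',d@yx,'gx',d@xx)
Q=[plane(ray(c,u,p),.038)[:2] for u in((291.5,142),(340,141),(341,271),(298,271))]
Q=np.array(Q);print(Q,Q.mean(0),np.linalg.norm(Q-np.roll(Q,-1,0),axis=1))
for a,b in((3,0),(2,1)): e=Q[b]-Q[a];print(np.arctan2(e[1],e[0])-np.pi/2)
z=c['pixels'][120:320,220:420][:,:,::-1];cv2.imwrite('pics/w1z.png',cv2.resize(z,None,fx=3,fy=3,interpolation=cv2.INTER_CUBIC))
E
```

```text
[0.52969783 0.24586614 0.202     ] along gy -0.010831065418640689 gx -0.0014341020575308653
[0.52220437 0.26771302 0.162     ] along gy 0.012263958295184044 gx -0.0016748670623518637
[[0.47654091 0.29669546]
 [0.54021177 0.31922287]
 [0.60851787 0.13109689]
 [0.54435324 0.10979683]] [0.54240595 0.21420301] [0.0675386  0.20014272 0.06760763 0.19882055]
0.3480581729680021
0.34828573005707164
```

View pics/w1z.png

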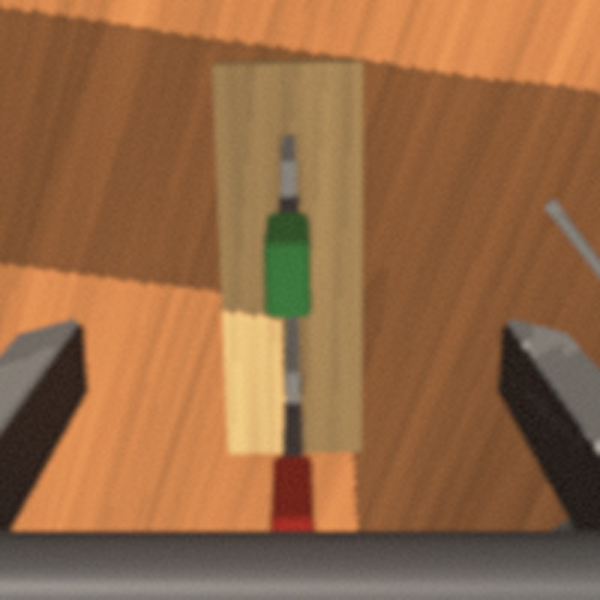

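Request:
step_arm --motion '[[[0.025,-0.001,0,-1,0,0],[0.025,0,0,0,0,0],[0.02,0,0,0,0,0],[0.015,0,0,0,0,0],[0.008,0,0,0,0,0],[0,0,0,0,0,0]]]' --fingers 0.06

```text
time_s: 2.33
ee_pos: [0.5268, 0.2564, 0.1674]
eef_rot: [-1.569, 1.57, -2.803]
force: [0.4, 0.4, 0.1]
grip_width: 0.0601
```

Request:
step_arm --motion '[[[0,0,0,0,0,0],[0,0,0,0,0,0],[0,0,0,0,0,0],[0,0,0,0,0,0],[0,0,0,0,0,0],[0,0,0,0,0,0]]]' --fingers 0.0 --squeeze 12

```text
time_s: 3.08
ee_pos: [0.5266, 0.2566, 0.1675]
eef_rot: [-1.653, 1.57, -2.887]
force: [-1.2, -0.9, 0.9]
grip_width: 0.014
```

```bash
python3 - <<'E'
from h import *
go((.5267,.2567,.166),.338)
o,c=snap('wrist','w2.png')
E
```

```text
t 3.08 pos [0.5266 0.2566 0.1675] jawyaw 0.3368 tilt [-1.e+00 -4.e-04 -0.e+00] F [-1.2  -0.94  0.91] w 0.014 
turn [-0.07 -0.    0.02] shift mm [ 1.5  0.1 -0. ]
```

View pics/w2.png

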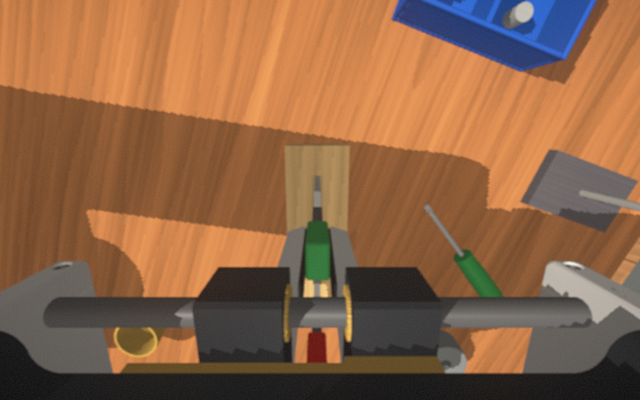

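Request:
step_arm --motion '[[[0,0,0,0,0,0],[-0.005,0,0,0,0,0],[-0.01,0,0,0,0,0],[-0.015,0,0,0,0,0],[-0.02,0,0,0,0,0],[-0.03,0,0,0,0,0],[-0.03,0,0,0,0,0],[-0.03,0,0,0,0,0],[-0.03,0,0,0,0,0],[-0.03,0,0,0,0,0],[-0.015,0,0,0,0,0],[0,0,0,0,0,0]]]' --squeeze 55

```text
time_s: 4.62
ee_pos: [0.5268, 0.2567, 0.3832]
eef_rot: [1.627, 1.569, 0.393]
force: [0.8, 0.3, -2.0]
grip_width: 0.0138
```

```bash
python3 - <<'E'
from h import *
# look from a pose where wrist camera sees opening clear
go((.50,-.20,.385),-.025)
E
```

```text
t 4.62 pos [0.5268 0.2567 0.3832] jawyaw 0.3369 tilt [-1.0e+00  1.5e-03 -1.0e-04] F [ 0.81  0.27 -1.97] w 0.0138 
turn [ 2.073e+01 -2.000e-02 -8.000e-02] shift mm [ -1.8 -15.4 457.3]
```

Request:
step_arm --motion '[[[0,0.0,0.02,6.9,0,0],[0,0.0,0.04,6.9,0,0],[0,0.003,0.05,6.9,0,0],[0,0.003,0.055,0,0,0],[0,0.003,0.055,0,0,0],[0,0.003,0.055,0,0,0],[0,0.003,0.055,0,0,0],[0,0.003,0.05,0,0,0],[0,0.003,0.045,0,0,0],[0,0.003,0.04,0,0,0],[0,0,0.03,0,0,0],[0,0,0.01,0,0,0]]]'

```text
time_s: 6.12
ee_pos: [0.5607, -0.2475, 0.3808]
eef_rot: [-2.007, 1.568, 2.679]
force: [0.6, 0.8, -2.4]
grip_width: 0.0135
```

Request:
step_arm --motion '[[[0,0,0,0,0,0],[0,0,0,0,0,0]]]'

```text
time_s: 6.38
ee_pos: [0.5612, -0.2451, 0.3824]
eef_rot: [2.932, 1.571, 1.338]
force: [0.9, -0.2, -2.4]
grip_width: 0.0136
```

```bash
python3 - <<'E'
from h import *
go((.547,-.25,.385),-.025)
for n,s in(('wrist',(slice(40,280),slice(190,450))),('side',(slice(100,320),slice(260,460)))):
    o,c=snap(n,n[0]+'3.png')
    cv2.imwrite('pics/'+n[0]+'3z.png',cv2.resize(c['pixels'][s][:,:,::-1],None,fx=2.5,fy=2.5,interpolation=cv2.INTER_CUBIC))
E
```

```text
t 6.38 pos [ 0.5612 -0.2451  0.3824] jawyaw -0.0234 tilt [-1.e+00  0.e+00 -2.e-04] F [ 0.94 -0.21 -2.36] w 0.0136 
turn [ 0.09 -0.01 -0.  ] shift mm [ -2.6 -14.1   5.3]
```

View pics/w3z.png

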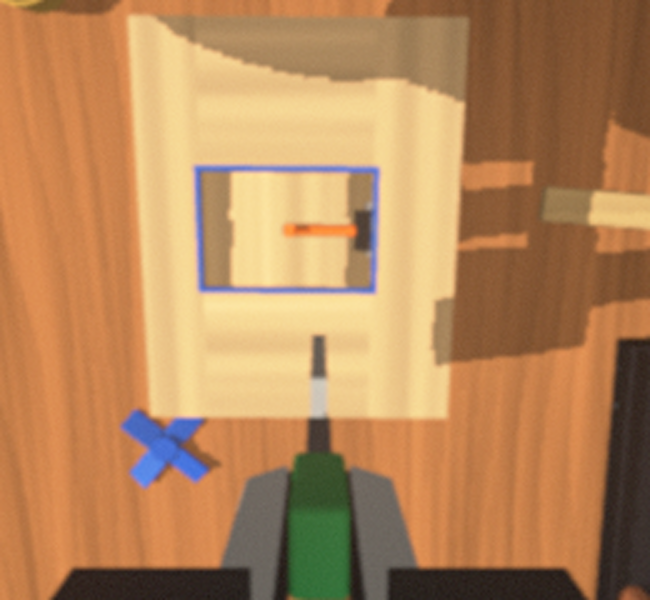

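View pics/s3z.png

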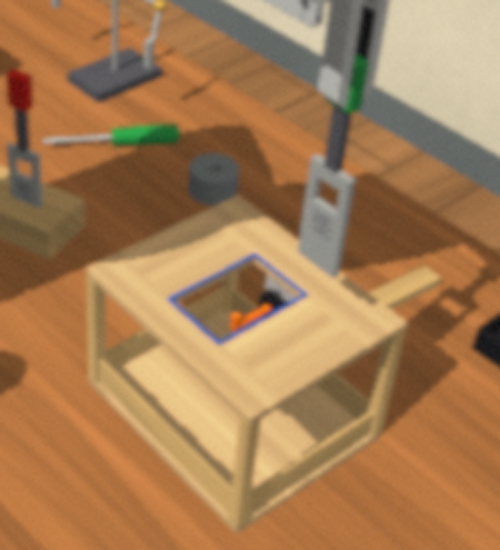

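```bash
python3 - <<'E'
from h import *
c,p=load('w3.png'); W=lambda x,y,z:plane(ray(c,(190+x/2.5,40+y/2.5),p),z)
P=np.array([W(x,y,.15)[:2] for x,y in((198,291),(196,169),(378,169),(376,291))]);
P=np.array([W(x,y,.15)[:2] for x,y in((202,291),(197,169),(378,169),(375,290))]);
print(P.round(4),P.mean(0),np.linalg.norm(P-np.roll(P,-1,0),axis=1))
e=P[2]+P[3]-P[0]-P[1];print('yaw x',np.arctan2(e[1],e[0]));e=P[1]+P[2]-P[0]-P[3];print('yaw y',np.arctan2(e[1],e[0])-np.pi/2)
R_=np.array([W(x,y,.15)[:2] for x,y in((152,418),(128,16),(469,17),(447,417))]);print('roof',R_.mean(0),np.linalg.norm(R_-np.roll(R_,-1,0),axis=1));e=R_[2]+R_[3]-R_[0]-R_[1];print('yaw x',np.arctan2(e[1],e[0]));e=R_[1]+R_[2]-R_[0]-R_[3];print('yaw y',np.arctan2(e[1],e[0])-np.pi/2)
for h in(.098,.109,.12):
    print(h,'tip out',W(283,230,h+.008+.0135)[:2],'bar',W(340,230,h+.008)[:2], 'carriage face', W(356,230,h+.008)[:2])
# tip triangulate with side
d,_=load('s3.png')
for u in((231,318),(237,314)):
  print('tip tri',tri([ray(c,(190+284/2.5,40+229/2.5),p),ray(d,(260+u[0]/2.5,100+u[1]/2.5))]))
s,_=load('scene0.png'); print(tri([ray(c,(190+284/2.5,40+229/2.5),p),ray(s,(180+205/2.5,130+128/2.5))]))
# gauge underside
print('gauge z0 pos by proj', proj(c,p[0]+np.array([0,0,-.1555]),p), proj(c,p[0]+np.array([0,0,-.06]),p))
o=d['pixels'][215:245,345:375];cv2.imwrite('pics/tipz.png',cv2.resize(d['pixels'][190:250,320:400][:,:,::-1],None,fx=10,fy=10,interpolation=cv2.INTER_CUBIC))
E
```

```text
[[ 0.4947 -0.2103]
 [ 0.4963 -0.1431]
 [ 0.5967 -0.1455]
 [ 0.5949 -0.212 ]] [ 0.54565544 -0.17771577] [0.06715304 0.10038644 0.06656746 0.10013387]
yaw x -0.020219860500602004
yaw y -0.02555581088081671
roof [ 0.55189486 -0.17785367] [0.22026878 0.17970975 0.21909568 0.17887552]
yaw x -0.022654210104133862
yaw y -0.027488784879905026
0.098 tip out [ 0.54134537 -0.17753098] bar [ 0.57641582 -0.17855737] carriage face [ 0.58644589 -0.17878895]
0.109 tip out [ 0.54188664 -0.17736695] bar [ 0.57609328 -0.17837339] carriage face [ 0.58588089 -0.17859937]
0.12 tip out [ 0.54242791 -0.17720291] bar [ 0.57577074 -0.17818941] carriage face [ 0.5853159  -0.17840979]
tip tri (array([ 0.54226531, -0.17699672,  0.12370061]), [np.float64(0.1), np.float64(0.1)])
tip tri (array([ 0.54412571, -0.17870463,  0.12926025]), [np.float64(2.5), np.float64(2.5)])
(array([ 0.54225827, -0.1768841 ,  0.12535836]), [np.float64(0.0), np.float64(0.0)])
gauge z0 pos by proj [317.24989619 190.37766143] [317.20187121 213.75744766]
```

View pics/tipz.png

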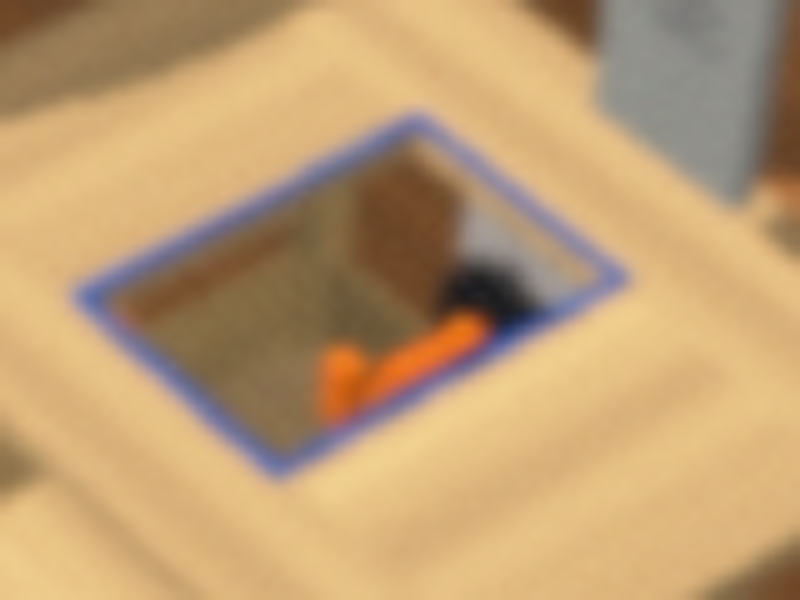

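Request:
step_arm --motion '[[[0,-0.003,-0.012,0,0,0],[0,-0.005,-0.02,0,0,0],[0,-0.005,-0.02,0,0,0],[0,-0.004,-0.015,0,0,0],[0,0,0,0,0,0],[0,0,0,0,0,0],[0,0,0,0,0,0]]]'

```text
time_s: 7.35
ee_pos: [0.5457, -0.1793, 0.3822]
eef_rot: [-1.753, 1.57, 2.934]
force: [-0.2, -0.8, -1.5]
grip_width: 0.0138
```

```bash
python3 - <<'E'
from h import *
go((.546,-.1778,.31),-.024)
for n in('wrist','side','scene'): o,c=snap(n,n[:2]+'4.png')
s,d=[load(x)[0] for x in('sc4.png','si4.png')]
a=s['pixels'][60:240,180:340];b=d['pixels'][120:300,290:450]
cv2.imwrite('pics/v4.png',cv2.resize(np.hstack([a,b])[:,:,::-1],None,fx=2.5,fy=2.5,interpolation=cv2.INTER_CUBIC))
E
```

```text
t 7.35 pos [ 0.5457 -0.1793  0.3822] jawyaw -0.025 tilt [-1.e+00 -3.e-04 -1.e-04] F [-0.16 -0.77 -1.5 ] w 0.0138 
turn [-0.06 -0.    0.02] shift mm [72.2  0.2 -1.5]
```

View pics/v4.png

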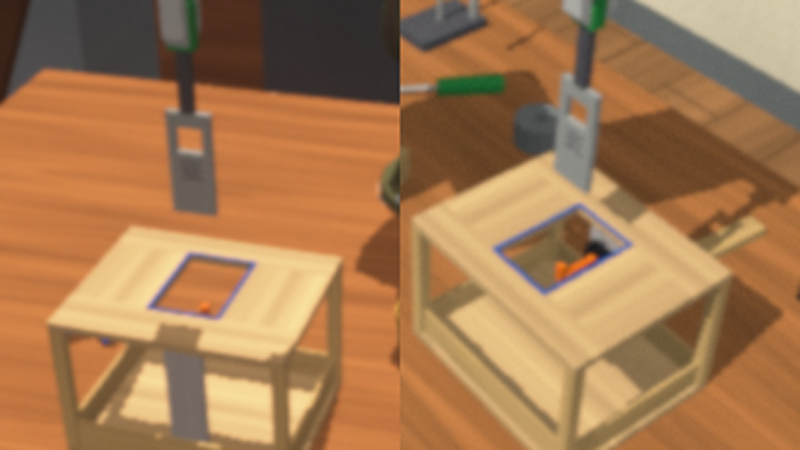

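```bash
python3 - <<'E'
from h import *
s,d=[load(x)[0] for x in('sc4.png','si4.png')];_,p=load('sc4.png')
f=lambda u:(180+u[0]/2.5,60+u[1]/2.5); g=lambda u:(290+u[0]/2.5,120+u[1]/2.5)
A=tri([ray(s,f((174,210))),ray(d,g((194,191)))]);B=tri([ray(s,f((217,215))),ray(d,g((156,178)))])
C=tri([ray(s,f((166,109))),ray(d,g((199,86)))]);D=tri([ray(s,f((213,115))),ray(d,g((163,73)))])
for q in(A,B,C,D):print(q)
print('bottom mid rel tcp',(A[0]+B[0])/2-p[0],'top of plate',(C[0]+D[0])/2-p[0])
E
```

```text
(array([ 0.55118564, -0.19905868,  0.22460594]), [np.float64(2.9), np.float64(2.9)])
(array([ 0.54242355, -0.16261031,  0.21957718]), [np.float64(3.4), np.float64(3.4)])
(array([ 0.55354466, -0.19358869,  0.3233203 ]), [np.float64(0.6), np.float64(0.6)])
(array([ 0.54823055, -0.15644218,  0.3188261 ]), [np.float64(1.6), np.float64(1.6)])
bottom mid rel tcp [ 0.00109512 -0.00163909 -0.16012963] top of plate [ 0.00517814  0.00417997 -0.06114799]
```

Request:
step_arm --motion '[[[0.012,0,-0.0015,0,0,0],[0.02,0,0,0,0,0],[0.02,0,0,0,0,0],[0.015,0,0,0,0,0],[0.01,0,0,0,0,0],[0.006,0,0,0,0,0],[0,0,0,0,0,0],[0,0,0,0,0,0],[0,0,0,0,0,0]]]'

```text
time_s: 8.62
ee_pos: [0.5458, -0.1773, 0.2999]
eef_rot: [1.192, 1.57, -0.404]
force: [0.0, -0.4, -2.1]
grip_width: 0.0136
```

```bash
python3 - <<'E'
from h import *
go((.546,-.1778,.2885),-.024)
E
```

```text
t 8.62 pos [ 0.5458 -0.1773  0.2999] jawyaw -0.0244 tilt [-1.e+00  6.e-04  3.e-04] F [ 0.   -0.39 -2.06] w 0.0136 
turn [-0.02  0.01 -0.04] shift mm [11.4  0.2  0.5]
```

Request:
step_arm --motion '[[[0.002,0,0,0,0,0],[0.002,0,0,0,0,0],[0.002,0,0,0,0,0],[0.002,0,0,0,0,0],[0,0,0,0,0,0],[0,0,0,0,0,0]]]'

```text
time_s: 9.38
ee_pos: [0.5458, -0.1773, 0.2915]
eef_rot: [1.307, 1.571, -0.288]
force: [0.2, 0.3, -2.6]
grip_width: 0.0137
```

Request:
step_arm --motion '[[[0.001,0,0,0,0,0],[0,0,0,0,0,0]]]'

```text
time_s: 9.62
ee_pos: [0.5457, -0.1772, 0.2904]
eef_rot: [-1.616, 1.571, 3.072]
force: [0.3, -0.8, -1.7]
grip_width: 0.0138
```

Request:
step_arm --motion '[[[0.001,0,0,0,0,0],[0,0,0,0,0,0]]]'

```text
time_s: 9.88
ee_pos: [0.5457, -0.1772, 0.2894]
eef_rot: [-2.024, 1.571, 2.664]
force: [-0.8, -0.5, -1.6]
grip_width: 0.0136
```

Request:
step_arm --motion '[[[0.001,0,0,0,0,0],[0,0,0,0,0,0]]]'

```text
time_s: 10.12
ee_pos: [0.5457, -0.1773, 0.2884]
eef_rot: [-1.802, 1.571, 2.886]
force: [-0.2, -1.1, -1.5]
grip_width: 0.0141
```

Request:
step_arm --motion '[[[0.001,0,0,0,0,0],[0,0,0,0,0,0]]]'

```text
time_s: 10.38
ee_pos: [0.5457, -0.1772, 0.2874]
eef_rot: [-1.804, 1.571, 2.884]
force: [-0.2, 0.7, -2.1]
grip_width: 0.0133
```

Request:
step_arm --motion '[[[0.0005,0,0,0,0,0],[0,0,0,0,0,0]]]'

```text
time_s: 10.62
ee_pos: [0.5457, -0.1773, 0.2869]
eef_rot: [-0.428, 1.571, -2.023]
force: [0.1, 0.8, -1.8]
grip_width: 0.0136
```

Request:
step_arm --motion '[[[0.0005,0,0,0,0,0],[0,0,0,0,0,0]]]'

```text
time_s: 10.88
ee_pos: [0.5457, -0.1773, 0.2864]
eef_rot: [-1.871, 1.571, 2.817]
force: [0.1, -0.0, -1.8]
grip_width: 0.0137
```

Request:
step_arm --motion '[[[0.0007,0,0,0,0,0],[0,0,0,0,0,0]]]'

```text
time_s: 11.12
ee_pos: [0.5457, -0.1772, 0.2857]
eef_rot: [-2.062, 1.571, 2.626]
force: [-0.2, -0.9, -1.1]
grip_width: 0.0139
```

Request:
step_arm --motion '[[[0.0005,0,0,0,0,0],[0,0,0,0,0,0]]]'

```text
time_s: 11.38
ee_pos: [0.5457, -0.1773, 0.2852]
eef_rot: [-1.805, 1.571, 2.883]
force: [-0.0, -1.0, -1.4]
grip_width: 0.0138
```

Request:
step_arm --motion '[[[0.0007,0,0,0,0,0],[0,0,0,0,0,0]]]'

```text
time_s: 11.62
ee_pos: [0.5457, -0.1773, 0.2845]
eef_rot: [-1.865, 1.571, 2.823]
force: [-0.2, 0.2, -1.8]
grip_width: 0.0138
```

Request:
step_arm --motion '[[[0.0005,0,0,0,0,0],[0,0,0,0,0,0]]]'

```text
time_s: 11.88
ee_pos: [0.5457, -0.1773, 0.284]
eef_rot: [-1.755, 1.571, 2.933]
force: [-0.3, 0.0, -2.5]
grip_width: 0.0135
```

Request:
step_arm --motion '[[[0.0007,0,0,0,0,0],[0,0,0,0,0,0]]]'

```text
time_s: 12.12
ee_pos: [0.5457, -0.1773, 0.2834]
eef_rot: [1.216, 1.571, -0.379]
force: [1.0, -0.6, -1.6]
grip_width: 0.0137
```

Request:
step_arm --motion '[[[0.0005,0,0,0,0,0],[0,0,0,0,0,0]]]'

```text
time_s: 12.38
ee_pos: [0.5458, -0.1773, 0.283]
eef_rot: [1.204, 1.57, -0.392]
force: [0.3, -0.2, -0.1]
grip_width: 0.0141
```

Request:
step_arm --motion '[[[0.0003,0,0,0,0,0],[0,0,0,0,0,0]]]'

```text
time_s: 12.62
ee_pos: [0.5457, -0.1773, 0.2827]
eef_rot: [1.104, 1.571, -0.491]
force: [-0.3, -0.1, 1.2]
grip_width: 0.0137
```

Request:
step_arm --motion '[[[-0.004,0,0,0,0,0],[-0.006,0,0,0,0,0],[0,-0.006,0,0,0,0],[0,-0.01,0,0,0,0],[0,-0.006,0,0,0,0],[0,0,0,0,0,0],[0,0,0,0,0,0]]]'

```text
time_s: 13.5
ee_pos: [0.5238, -0.1767, 0.2926]
eef_rot: [1.275, 1.571, -0.321]
force: [-0.1, 0.3, -2.9]
grip_width: 0.0139
```

```bash
python3 - <<'E'
from h import *
go((.524,-.1773,.2049),-.024)
E
```

```text
t 13.5 pos [ 0.5238 -0.1767  0.2926] jawyaw -0.0245 tilt [-1.e+00  1.e-04  0.e+00] F [-0.08  0.28 -2.9 ] w 0.0139 
turn [-0.03  0.   -0.01] shift mm [87.7  0.2  0.6]
```

Request:
step_arm --motion '[[[0.008,0,0.0005,0,0,0],[0.012,0,0,0,0,0],[0.014,0,0,0,0,0],[0.014,0,0,0,0,0],[0.014,0,0,0,0,0],[0.012,0,0,0,0,0],[0.008,0,0,0,0,0],[0.0057,0,0,0,0,0],[0,0,0,0,0,0],[0,0,0,0,0,0],[0,0,0,0,0,0]]]'

```text
time_s: 14.88
ee_pos: [0.5238, -0.1773, 0.2052]
eef_rot: [1.197, 1.57, -0.398]
force: [0.7, -0.6, -2.2]
grip_width: 0.0135
```

```bash
python3 - <<'E'
from h import *
go((.568,-.1783,.2049),-.024)
for n in('side','scene'): o,c=snap(n,n[:2]+'5.png')
s,d=[load(x)[0] for x in('sc5.png','si5.png')]
a=s['pixels'][110:250,180:340];b=d['pixels'][160:300,290:450]
cv2.imwrite('pics/v5.png',cv2.resize(np.hstack([a,b])[:,:,::-1],None,fx=2.5,fy=2.5,interpolation=cv2.INTER_CUBIC))
E
```

```text
t 14.88 pos [ 0.5238 -0.1773  0.2052] jawyaw -0.0244 tilt [-1.e+00  5.e-04  2.e-04] F [ 0.69 -0.58 -2.2 ] w 0.0135 
turn [-0.02  0.01 -0.03] shift mm [ 0.3 44.2 -0. ]
```

View pics/v5.png

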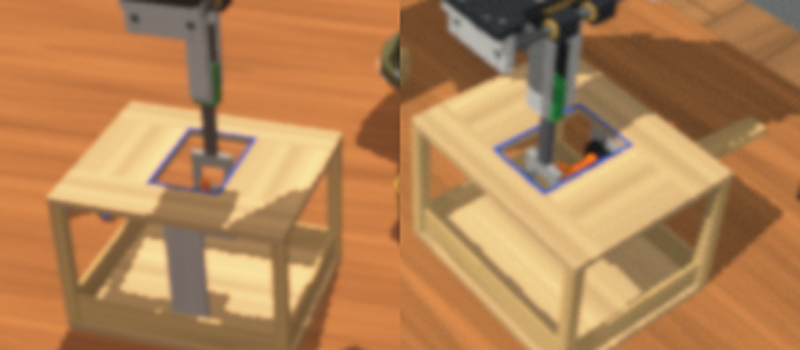

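Request:
step_arm --motion '[[[0,0.004,0,0,0,0],[0,0.005,0,0,0,0],[0,0.004,0,0,0,0],[0,0,0,0,0,0],[0,0.001,0,0,0,0],[0,0.001,0,0,0,0],[0,0,0,0,0,0]]]'

```text
time_s: 15.85
ee_pos: [0.5387, -0.1776, 0.2049]
eef_rot: [1.563, 1.571, -0.032]
force: [-0.7, 0.6, -1.8]
grip_width: 0.0136
```

Request:
step_arm --motion '[[[0,0.0007,0,0,0,0],[0,0,0,0,0,0]]]'

```text
time_s: 16.1
ee_pos: [0.5394, -0.1776, 0.2048]
eef_rot: [-1.531, 1.571, -3.127]
force: [0.5, -0.0, -2.5]
grip_width: 0.0137
```

Request:
step_arm --motion '[[[0,0.0007,0,0,0,0],[0,0,0,0,0,0]]]'

```text
time_s: 16.35
ee_pos: [0.5401, -0.1776, 0.2048]
eef_rot: [-2.039, 1.571, 2.649]
force: [1.1, -0.3, -2.0]
grip_width: 0.014
```

Request:
step_arm --motion '[[[0,0.0007,0,0,0,0],[0,0,0,0,0,0]]]'

```text
time_s: 16.6
ee_pos: [0.5408, -0.1776, 0.2048]
eef_rot: [-1.481, 1.571, -3.076]
force: [0.3, 0.7, -2.1]
grip_width: 0.014
```

Request:
step_arm --motion '[[[0,0.001,0,0,0,0],[0,0,0,0,0,0]]]'

```text
time_s: 16.85
ee_pos: [0.5419, -0.1777, 0.2048]
eef_rot: [-1.935, 1.571, 2.753]
force: [-0.2, -0.2, -2.6]
grip_width: 0.0139
```

Request:
step_arm --motion '[[[0,0.001,0,0,0,0],[0,0,0,0,0,0]]]'

```text
time_s: 17.1
ee_pos: [0.5429, -0.1777, 0.2048]
eef_rot: [-2.297, 1.571, 2.391]
force: [0.1, -0.1, -2.5]
grip_width: 0.0136
```

Request:
step_arm --motion '[[[0,0.001,0,0,0,0],[0,0,0,0,0,0]]]'

```text
time_s: 17.35
ee_pos: [0.5439, -0.1777, 0.2048]
eef_rot: [-2.046, 1.571, 2.642]
force: [0.1, -0.1, -1.8]
grip_width: 0.0136
```

Request:
step_arm --motion '[[[0,0.001,0,0,0,0],[0,0,0,0,0,0]]]'

```text
time_s: 17.6
ee_pos: [0.5449, -0.1777, 0.2049]
eef_rot: [1.686, 1.571, 0.091]
force: [0.2, 0.1, -2.1]
grip_width: 0.0139
```

Request:
step_arm --motion '[[[0,0.002,0,0,0,0],[0,0.002,0,0,0,0],[0,0.002,0,0,0,0],[0,0,0,0,0,0]]]'

```text
time_s: 18.1
ee_pos: [0.5509, -0.1779, 0.2048]
eef_rot: [-2.007, 1.571, 2.681]
force: [1.0, 0.3, -1.9]
grip_width: 0.0139
```

Request:
step_arm --motion '[[[0,0.003,0,0,0,0],[0,0.004,0,0,0,0],[0,0.004,0,0,0,0],[0,0.004,0,0,0,0],[0,0.002,0,0,0,0],[0,0,0,0,0,0],[0,0,0,0,0,0]]]'

```text
time_s: 18.98
ee_pos: [0.5677, -0.1783, 0.2048]
eef_rot: [-1.891, 1.571, 2.797]
force: [0.3, 0.7, -2.5]
grip_width: 0.0139
```

```bash
python3 - <<'E'
from h import *
go((.568,-.1783,.1935),-.024)
for n in('side','scene'): o,c=snap(n,n[:2]+'6.png')
s,d=[load(x)[0] for x in('sc6.png','si6.png')]
a=s['pixels'][110:250,180:340];b=d['pixels'][160:300,290:450]
cv2.imwrite('pics/v6.png',cv2.resize(np.hstack([a,b])[:,:,::-1],None,fx=2.5,fy=2.5,interpolation=cv2.INTER_CUBIC))
E
```

```text
t 18.98 pos [ 0.5677 -0.1783  0.2048] jawyaw -0.0244 tilt [-1.e+00 -1.e-04 -0.e+00] F [ 0.3   0.67 -2.51] w 0.0139 
turn [-0.02 -0.    0.  ] shift mm [11.3  0.3  0. ]
```

View pics/v6.png

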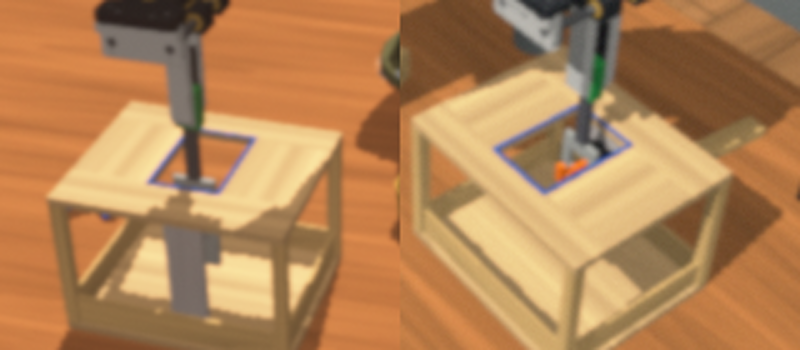

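Request:
step_arm --motion '[[[0.003,0,0,0,0,0],[0.004,0,0,0,0,0],[0.003,0,0,0,0,0],[0.001,0,0,0,0,0],[0,0,0,0,0,0]]]'

```text
time_s: 19.7
ee_pos: [0.5678, -0.1783, 0.1938]
eef_rot: [-2.188, 1.571, 2.5]
force: [-0.3, 0.2, -1.9]
grip_width: 0.0135
```

Request:
step_arm --motion '[[[0.001,0,0,0,0,0],[0,0,0,0,0,0]]]'

```text
time_s: 19.95
ee_pos: [0.5678, -0.1783, 0.1928]
eef_rot: [-1.678, 1.571, 3.01]
force: [-0.4, -0.8, -1.2]
grip_width: 0.0138
```

Request:
step_arm --motion '[[[0.001,0,0,0,0,0],[0,0,0,0,0,0]]]'

```text
time_s: 20.2
ee_pos: [0.5678, -0.1783, 0.1919]
eef_rot: [1.3, 1.571, -0.295]
force: [0.9, 0.6, -1.2]
grip_width: 0.0139
```

Request:
step_arm --motion '[[[0.0007,0,0,0,0,0],[0,0,0,0,0,0]]]'

```text
time_s: 20.45
ee_pos: [0.5679, -0.1783, 0.1914]
eef_rot: [1.232, 1.57, -0.363]
force: [-0.7, 0.7, 0.7]
grip_width: 0.0138
```

Request:
step_arm --motion '[[[0.0005,0,0,0,0,0],[0.0005,0,0,0,0,0],[0,0,0,0,0,0]]]'

```text
time_s: 20.82
ee_pos: [0.5679, -0.1783, 0.1904]
eef_rot: [1.206, 1.57, -0.389]
force: [-1.1, 0.2, 3.5]
grip_width: 0.0137
```

Request:
step_arm --motion '[[[0.0005,0,0,0,0,0],[0.0005,0,0,0,0,0],[0,0,0,0,0,0]]]'

```text
time_s: 21.2
ee_pos: [0.5679, -0.1783, 0.1895]
eef_rot: [1.188, 1.57, -0.408]
force: [-1.2, -0.1, 6.8]
grip_width: 0.0139
```

Request:
step_arm --motion '[[[0.0005,0,0,0,0,0],[0.0005,0,0,0,0,0],[0,0,0,0,0,0]]]'

```text
time_s: 21.58
ee_pos: [0.5679, -0.1784, 0.1887]
eef_rot: [1.188, 1.57, -0.407]
force: [-0.6, -0.3, 6.9]
grip_width: 0.0137
```

Request:
step_arm --motion '[[[0.0007,0,0,0,0,0],[0.0007,0,0,0,0,0],[0.0007,0,0,0,0,0],[0.0007,0,0,0,0,0],[0.0007,0,0,0,0,0]]]'

```text
time_s: 22.2
ee_pos: [0.5679, -0.1784, 0.1852]
eef_rot: [1.169, 1.57, -0.426]
force: [-1.9, 1.5, 7.5]
grip_width: 0.0139
```

Request:
step_arm --motion '[[[0.0007,0,0,0,0,0],[0.0007,0,0,0,0,0],[0.0007,0,0,0,0,0],[0.0007,0,0,0,0,0],[0.0007,0,0,0,0,0],[0.0007,0,0,0,0,0]]]'

```text
time_s: 22.95
ee_pos: [0.5679, -0.1784, 0.181]
eef_rot: [1.224, 1.57, -0.371]
force: [-2.3, 0.0, 7.7]
grip_width: 0.0138
```

Request:
step_arm --motion '[[[0.0007,0,0,0,0,0],[0.0007,0,0,0,0,0],[0.0007,0,0,0,0,0],[0.0007,0,0,0,0,0],[0.0007,0,0,0,0,0],[0,0,0,0,0,0]]]'

```text
time_s: 23.7
ee_pos: [0.5679, -0.1784, 0.1775]
eef_rot: [1.17, 1.57, -0.425]
force: [-1.9, 0.8, 6.7]
grip_width: 0.0136
```

Request:
step_arm --motion '[[[0.0007,0,0,0,0,0],[0.0007,0,0,0,0,0],[0.0007,0,0,0,0,0],[0.0007,0,0,0,0,0],[0,0,0,0,0,0]]]'

```text
time_s: 24.32
ee_pos: [0.5679, -0.1784, 0.1747]
eef_rot: [1.21, 1.57, -0.386]
force: [-1.1, 0.2, 7.5]
grip_width: 0.0134
```

Request:
step_arm --motion '[[[0.0005,0,0,0,0,0],[0.0005,0,0,0,0,0],[0.0005,0,0,0,0,0],[0,0,0,0,0,0]]]'

```text
time_s: 24.82
ee_pos: [0.5679, -0.1783, 0.1732]
eef_rot: [1.195, 1.57, -0.4]
force: [-1.6, 0.4, 7.3]
grip_width: 0.0134
```

Request:
step_arm --motion '[[[0.0005,0,0,0,0,0],[0.0005,0,0,0,0,0],[0,0,0,0,0,0]]]'

```text
time_s: 25.2
ee_pos: [0.568, -0.1783, 0.1722]
eef_rot: [1.193, 1.57, -0.402]
force: [-1.0, 0.6, 6.6]
grip_width: 0.0138
```

Request:
step_arm --motion '[[[0.0005,0,0,0,0,0],[0.0005,0,0,0,0,0],[0,0,0,0,0,0]]]'

```text
time_s: 25.58
ee_pos: [0.5679, -0.1783, 0.1712]
eef_rot: [1.253, 1.57, -0.343]
force: [-2.5, -0.6, 7.5]
grip_width: 0.0138
```

Request:
step_arm --motion '[[[0.0005,0,0,0,0,0],[0,0,0,0,0,0]]]'

```text
time_s: 25.82
ee_pos: [0.5679, -0.1783, 0.1707]
eef_rot: [1.186, 1.57, -0.409]
force: [-1.6, 0.6, 7.8]
grip_width: 0.0133
```

Request:
step_arm --motion '[[[0.0005,0,0,0,0,0],[0,0,0,0,0,0]]]'

```text
time_s: 26.08
ee_pos: [0.568, -0.1784, 0.1703]
eef_rot: [1.192, 1.57, -0.403]
force: [-2.2, 1.0, 8.4]
grip_width: 0.0136
```

Request:
step_arm --motion '[[[0.0005,0,0,0,0,0],[0,0,0,0,0,0]]]'

```text
time_s: 26.32
ee_pos: [0.568, -0.1784, 0.17]
eef_rot: [1.195, 1.57, -0.4]
force: [-2.3, 1.3, 9.2]
grip_width: 0.0138
```

Request:
step_arm --motion '[[[0.0005,0,0,0,0,0],[0,0,0,0,0,0]]]'

```text
time_s: 26.58
ee_pos: [0.568, -0.1784, 0.1696]
eef_rot: [1.161, 1.57, -0.435]
force: [-2.9, 0.5, 10.6]
grip_width: 0.014
```

Request:
step_arm --motion '[[[0.0005,0,0,0,0,0],[0,0,0,0,0,0],[0,0,0,0,0,0]]]'

```text
time_s: 26.95
ee_pos: [0.568, -0.1784, 0.1693]
eef_rot: [1.192, 1.57, -0.403]
force: [-3.7, -0.2, 11.8]
grip_width: 0.0135
```

```bash
python3 - <<'E'
from h import *
for i in range(3): go((.568,-.1783,.1735),-.024)
E
```

```text
t 26.95 pos [ 0.568  -0.1784  0.1693] jawyaw -0.0245 tilt [-1.0e+00  1.2e-03  5.0e-04] F [-3.72 -0.25 11.79] w 0.0135 
turn [-0.03  0.03 -0.07] shift mm [-4.2 -0.  -0.1]
t 26.95 pos [ 0.568  -0.1784  0.1693] jawyaw -0.0245 tilt [-1.0e+00  1.2e-03  5.0e-04] F [-3.72 -0.25 11.79] w 0.0135 
turn [-0.03  0.03 -0.07] shift mm [-4.2 -0.  -0.1]
t 26.95 pos [ 0.568  -0.1784  0.1693] jawyaw -0.0245 tilt [-1.0e+00  1.2e-03  5.0e-04] F [-3.72 -0.25 11.79] w 0.0135 
turn [-0.03  0.03 -0.07] shift mm [-4.2 -0.  -0.1]
```

Request:
step_arm --motion '[[[-0.0008,0,0,0,0,0],[-0.0008,0,0,0,0,0],[-0.0008,0,0,0,0,0],[-0.0005,0,0,0,0,0],[0,0,0,0,0,0],[0,0,0,0,0,0]]]'

```text
time_s: 27.7
ee_pos: [0.5679, -0.1783, 0.1712]
eef_rot: [1.27, 1.57, -0.325]
force: [0.1, 0.2, 5.1]
grip_width: 0.0138
```

Request:
step_arm --motion '[[[-0.0006,0,0,0,0,0],[-0.0006,0,0,0,0,0],[0,0,0,0,0,0],[0,0,0,0,0,0]]]'

```text
time_s: 28.2
ee_pos: [0.5678, -0.1783, 0.1721]
eef_rot: [-2.039, 1.571, 2.649]
force: [0.9, -0.3, 2.9]
grip_width: 0.0135
```

```bash
python3 - <<'E'
from h import *
go((.568,-.1783,.1735),-.024)
E
```

```text
t 28.2 pos [ 0.5678 -0.1783  0.1721] jawyaw -0.0244 tilt [-1. -0. -0.] F [ 0.9  -0.29  2.94] w 0.0135 
turn [-0.03 -0.    0.  ] shift mm [-1.4  0.2 -0. ]
```

Request:
step_arm --motion '[[[-0.0005,0,0,0,0,0],[-0.0003,0,0,0,0,0],[0,0,0,0,0,0],[0,0,0,0,0,0]]]'

```text
time_s: 28.7
ee_pos: [0.5678, -0.1783, 0.1729]
eef_rot: [-1.886, 1.571, 2.802]
force: [1.6, -0.7, 0.5]
grip_width: 0.0136
```

Request:
step_arm --motion '[[[-0.0002,0,0,0,0,0],[0,0,0,0,0,0],[0,0,0,0,0,0],[0,0,0,0,0,0]]]' --squeeze 4

```text
time_s: 29.2
ee_pos: [0.5677, -0.1783, 0.1732]
eef_rot: [-1.849, 1.57, 2.839]
force: [-0.4, -0.1, -0.6]
grip_width: 0.0139
```

Request:
step_arm --motion '[[[0,0,0,0,0,0],[0,0,0,0,0,0],[0,0,0,0,0,0],[0,0,0,0,0,0]]]' --fingers 0.02

```text
time_s: 29.7
ee_pos: [0.5678, -0.1783, 0.1733]
eef_rot: [0.669, 1.571, -0.927]
force: [-0.1, -0.4, 0.8]
grip_width: 0.0202
```

Request:
step_arm --motion '[[[0,0,0,0,0,0],[0,0,0,0,0,0],[0,0,0,0,0,0],[0,0,0,0,0,0]]]' --fingers 0.06

```text
time_s: 30.2
ee_pos: [0.5678, -0.1783, 0.1733]
eef_rot: [2.856, 1.571, 1.26]
force: [-0.5, 0.5, -0.8]
grip_width: 0.0566
```

```bash
python3 - <<'E'
from h import *
go((.568,-.1783,.1735),-.024)
for n in('side','scene','wrist'): o,c=snap(n,n[:2]+'7.png')
s,d,w=[load(x)[0] for x in('sc7.png','si7.png','wr7.png')]
a=s['pixels'][110:250,180:340];b=d['pixels'][160:300,290:450];e=w['pixels'][130:270,237:397]
cv2.imwrite('pics/v7.png',cv2.resize(np.hstack([a,b,e])[:,:,::-1],None,fx=1.66,fy=1.66*1.4,interpolation=cv2.INTER_CUBIC))
E
```

```text
t 30.2 pos [ 0.5678 -0.1783  0.1733] jawyaw -0.0244 tilt [-1.  0. -0.] F [-0.5   0.52 -0.85] w 0.0566 
turn [-0.03 -0.   -0.  ] shift mm [-0.2  0.2 -0. ]
```

View pics/v7.png

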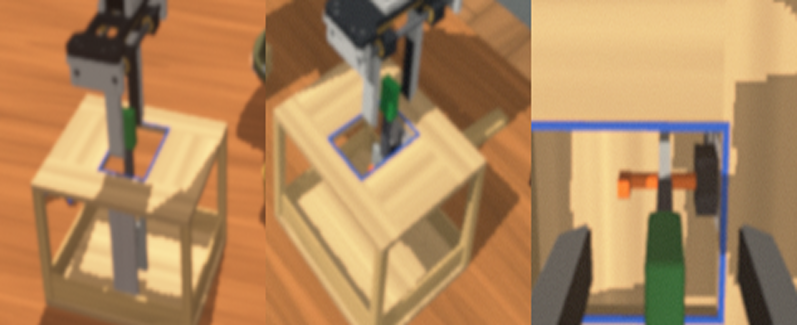

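The wrist view shows the plate on the orange bar at about (372,210) in the full image, between the tip and the carriage, with the handle upright between the open fingers. I'll retract straight up.

Request:
step_arm --motion '[[[-0.003,0,0,0,0,0],[-0.008,0,0,0,0,0],[-0.015,0,0,0,0,0],[-0.02,0,0,0,0,0],[-0.02,0,0,0,0,0],[-0.02,0,0,0,0,0],[-0.015,0,0,0,0,0],[-0.01,0,0,0,0,0],[0,0,0,0,0,0],[0,0,0,0,0,0],[0,0,0,0,0,0],[0,0,0,0,0,0]]]'

```text
time_s: 31.85
ee_pos: [0.5677, -0.1783, 0.2839]
eef_rot: [-1.91, 1.57, 2.778]
force: [-0.4, -1.1, 0.4]
grip_width: 0.0601
```

Request:
step_arm --motion '[[[0,0,0,0,0,0],[0,0,0,0,0,0],[0,0,0,0,0,0],[0,0,0,0,0,0],[0,0,0,0,0,0],[0,0,0,0,0,0],[0,0,0,0,0,0],[0,0,0,0,0,0]]]'

```text
time_s: 32.85
ee_pos: [0.5678, -0.1783, 0.2842]
eef_rot: [-2.23, 1.571, 2.458]
force: [0.2, 1.8, 1.3]
grip_width: 0.0602
```

```bash
python3 - <<'E'
from h import *
go((.568,-.1783,.28),-.024)
c={}
for n in('side','scene','wrist'): o,c[n]=snap(n,n[:2]+'8.png')
for n in('side','scene','wrist'): print(n,[(a.round(1),s) for a,s in blobs(c[n]['pixels'],(45,100,40),(75,255,255))[0]])
def cen(n): return min(blobs(c[n]['pixels'],(45,100,40),(75,255,255))[0],key=lambda t:abs(t[0][0]-{'side':355,'scene':260}[n]))[0]
print('handle',tri([ray(c['scene'],cen('scene')),ray(c['side'],cen('side'))]))
a=c['scene']['pixels'][110:250,180:340];b=c['side']['pixels'][160:300,290:450];e=c['wrist']['pixels'][110:250,237:397]
cv2.imwrite('pics/v8.png',cv2.resize(np.hstack([a,b,e])[:,:,::-1],None,fx=1.66,fy=1.66,interpolation=cv2.INTER_CUBIC))
E
```

```text
t 32.85 pos [ 0.5678 -0.1783  0.2842] jawyaw -0.0244 tilt [-1. -0. -0.] F [0.24 1.77 1.28] w 0.0602 
turn [-0.03 -0.    0.  ] shift mm [4.2 0.2 0. ]
side [(array([318.1, 153.7]), array([305, 150,  27,   8, 162], dtype=int32)), (array([364. , 201.7]), array([358, 192,  12,  20, 175], dtype=int32))]
scene [(array([255.8, 164.5]), array([251, 156,  10,  18, 139], dtype=int32)), (array([418.2, 320. ]), array([403, 305,  33,  31, 447], dtype=int32))]
wrist [(array([317., 207.]), array([311, 195,  13,  25, 320], dtype=int32))]
handle (array([ 0.56838963, -0.17859537,  0.18575622]), [np.float64(0.5), np.float64(0.5)])
```

View pics/v8.png

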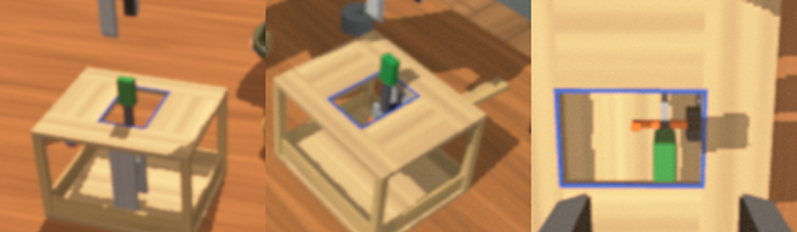

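```bash
python3 -c "
from h import *
print(ticket.hand_in())"
```

```text
the job is handed in; nothing more can be done
None
```

The green gauge now hangs on the orange hook by its window, the hook is down on its bottom stop, and I handed the job in at about 33 s of the 67 s allowed. No verdict was reported.

- **Finding the hook:** I touched the hook's tip with the gauge's underside at about 3 N. That put the bar's axis at about 106 mm, inside the stated 98–120 mm range and in line with the camera estimate.
- **Pushing it home:** I passed the window over the tip without feeling any contact and hung the gauge. It then took a steady 9–10 N to push the hook down. At the end the force rose at about 4 N/mm, as the bar's springing would on the stop, and I stopped at about 14 N. The largest sideways reading was about 4 N, during that final press.
- **Letting go:** I took the load off before opening the fingers, then raised the arm straight up.
- **Last checks:** The pictures show the gauge upright on the bar between tip and carriage, with the fingers clear. The handle's middle measured 186 mm above the table against an expected 188 mm. The same cameras read about 2.5 mm low on it in the rack, so the two agree.
- **Not checked directly:** I did not measure the gauge's stillness beyond a 1 s pause before the last pictures. Contact with the cabinet can only be judged from the wrist force, which never rose unexpectedly inside the opening. I did not re-measure the other objects at the end, but nothing was moved near them.

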